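# Load a weld fixture plate and hold it out at the pointer

## Task

Set the plain steel coupling over the brass pin of the aluminium fixture plate, flat on the plate, and let go of it. Then slide the plate, without lifting it off its block, straight out over the block's edge until its outer end (the pin end) is level with the red pointer. The loaded plate would now tip off, so finish while still holding it with the gripper, level and still on the block; never let it tip, and leave everything else on the bench where it is.

Things in the scene. Friction and masses are not known exactly. Their poses are not given: they have to be found in the camera images.
- block: Fixed dark steel block under the plate: 220 mm (x) by 110 mm (y), flat top 60 mm above the bench; a grey foot 12 mm high stands 10 mm proud at the long sides. Origin: centre of its underside. Its +x points outward, the way the plate must slide, roughly to the robot's left (world +y) within 15 degrees; the plate is slid over the edge at x = +110 mm.
- plate: Loose aluminium plate, 260 (x) by 80 (y) by 8 mm thick, 0.5 kg, a black grip post at its inner end, a brass pin at its outer (+x) end. Origin: centre of its underside. It starts on the block, +x like the block's within a few degrees, its outer end 5 to 30 mm beyond the block's edge. Loaded with the coupling it tips if its outer end is over about 95 mm beyond the edge.
- plate_end (a point): Middle of the top edge of the plate's outer end, the end that must come level with the pointer (plate x = +130 mm). Axes as the plate's.
- plate_pin (a point): Foot of the brass pin, on the plate's top face (plate x = +95 mm). The pin is 16 mm in diameter, 20 mm high, with a chamfered tip. Axes as the plate's.
- plate_grip (a point): Centre of the black grip post, 24 by 24 mm and 40 mm high, standing on the plate's top face (plate x = -105 mm); this point is 20 mm above the top face and 20 mm below the post's top. Sides parallel to the plate's. Axes as the plate's.
- pointer: Fixed pointer stand beyond the block's edge, on the side away from the robot (block's -y): round grey foot 44 mm wide, thin steel post 90 mm high, and a red blade pointing at the plate's path. Origin: on the bench on the block's middle line, level with the blade; the foot is centred 78 mm to its -y. Axes parallel to the block's.
- pointer_tip (a point): Tip of the red blade: 84 mm above the bench, 45 mm to the side of the block's middle line, 16 mm above the plate's top face, so the plate passes clear of it. The target: the plate's outer end must reach this tip's position along the block's x, 125 to 150 mm beyond the block's edge. Axes parallel to the block's (x outward).
- coupling: Loose plain steel weld coupling: an upright ring of 44 mm outer diameter, 22 mm bore, 36 mm high, 0.3 kg. Origin: centre of its underside. It starts upright on the bench to the robot's left, in one of three places in a row along x about 100 mm apart.
- reducer: Bystander: brass tube reducer, 48 mm wide, 50 mm high, narrowing upward, no bore; in the row with the coupling. Origin: centre of its underside.
- jar: Bystander: small white jar with blue cap, 46 mm in diameter, 60 mm high; in the row with the coupling. Origin: centre of its underside.
- gauge: Bystander: round dial gauge lying on its back, 90 mm in diameter, 29 mm high, stem to its +x, beyond the block. Origin: centre of its underside.
- parts_bin: Bystander: open white bin 110 by 160 by 50 mm with tube stubs, on the robot's right. Origin: centre of its underside.
- wrench: Bystander: flat wrench, 150 mm long, lying flat in front of the coupling row, near the block's edge. Lies along its x.
- driver: Bystander: screwdriver, 160 mm long, lying at the far right of the block. Lies along its x.
Mind the look-alikes: they are no part of the job. Of the things that look like the pointer, take the one that is farthest to the robot's left at the start.

How it is judged (in metres and radians):
On the way, in this order (a step that is already met when the one before it is completed fails the run):
1. the coupling sits over the pin, flat on the plate and let go, while the plate is still well short of the pointer (more than 60 mm) (x of coupling in the frame of plate between 0.088 and 0.102 m and y of coupling in the frame of plate between -0.007 and 0.007 m and z of coupling in the frame of plate between 0.004 and 0.0115 m and contact force between the fingers and coupling below 0.2 N and x of plate_end in the frame of pointer_tip below -0.06 m), for 0.2 s.
2. the plate has been slid, held by the fingers, level on the block, until its outer end is within 7 mm of the pointer (x of plate_end in the frame of pointer_tip between -0.007 and 0.007 m and angle between plate's own z axis and vertical below 0.04 rad and z of plate in the frame of block between 0.054 and 0.066 m and contact force between plate and block above 0.5 N and contact force between the fingers and plate above 1 N), for 0.2 s.
At the end, for the whole second after the job is handed in: Plate end within 7 mm of the pointer tip along the block's x; plate at rest, level (0.04 rad) on the block, straight (0.12 rad, 20 mm off the middle line), fingers on it (over 1 N), clear of the pointer; coupling over the pin, flat on the plate, not touched by the fingers (all of step 2 and x of coupling in the frame of plate between 0.088 and 0.102 m and y of coupling in the frame of plate between -0.007 and 0.007 m and z of coupling in the frame of plate between 0.004 and 0.0115 m and angle between the x axis of plate and the x axis of block, either way round below 0.12 rad and y of plate in the frame of block between -0.02 and 0.02 m and contact force between the fingers and coupling below 0.2 N and contact force between plate and pointer below 0.2 N and linear speed of plate below 0.01 m/s); the arm keeps its last pose, push and grip.
It fails at once if the plate tips (more than 0.2 rad) (angle between plate's own z axis and vertical above 0.2 rad).
It fails at once if the plate is lifted off the block (more than 15 mm) (z of plate in the frame of block above 0.075 m).
It fails at once if a bystander is moved by more than 20 mm (distance of any of reducer, jar, gauge, parts_bin, wrench, driver from where it was at the start of the episode above 0.02 m).
It also fails if it takes over 48 s, if anything falls off the work surface, if the arm or the gripper's body presses on something with over 40 N, if the wrist force passes 120 N, or if a joint passes its speed limit or range.

## Robot

A 6-joint arm with a two-finger parallel gripper is mounted at the origin on the work surface. World frame = base frame: x ahead of the robot, y to its left, z up, the work surface at z = 0. Lengths are in mm, angles in rad, forces in N, time in s.
With the tool pointing down it reaches from about 275 to 750 mm from the base axis. Payload 10.2 kg.
Tool frame: the origin (TCP) lies where the fingers leave the gripper's body, on its centre line; the fingertips stand 73 mm ahead of it and the grasp point (between the pads) lies 54 mm ahead of it (ctrl.tip_extent is the z of the fingertips in the tool frame, in mm); z points along the fingers, y is the line along which they close (so a half turn about z gives the same grasp; the last joint's range is limited). The gripper opens to 85 mm and grips with 20 to 120 N. Pads are 22 mm wide; open, the fingers measure 114 mm over their backs; the gripper's body (76 mm by 85 mm) begins 54 mm behind the grasp point. The pads swing forward as they close: fully open they stand 13 mm farther back than shut.
Start: joints at [0.904, 0.313, 1.498, -0, 1.331, -0.223], TCP at [225.435, 474.142, 303.894] pointing down, gripper open.
Joint ranges: [-2.94, 2.94], [-0.97, 2.17], [0.19, 2.56], [-1.23, 4.37], [0.02, 3.11], [-2.88, 2.88]. Speed limits (rad/s): [2.39, 2.39, 3.01, 3.14, 3.14, 3.14].

## Interface

Orientations are given as a unit quaternion [w, x, y, z].
In Python, from rig import readout, cams, order, ctrl gives the robot as it stands.
- The arm moves only by the shell command python3 -m handwheel FILE [OPENING] [FORCE], which reads ROWS from the file FILE. ROWS is a JSON list that holds a single list of rows (three levels of brackets), with 1 to 8 rows, each of 6 numbers: dx, dy, dz in mm, then a rotation vector rx, ry, rz in rad; each row is the pose to reach, as a shift and turn from the pose commanded when the command began, along the tool's axes at that moment; what a row does not reach only later rows make up. A row lasts 1/10 s, in which the tool goes at most 50 mm and 0.15 rad, less where a joint would pass 70% of its speed; a pose out of reach is approached as far as the arm can. OPENING is the opening from 0.0 (shut) to 1.0 (fully open), set as the command begins (- or left out keeps the last). The fingers move at their own pace and stop on an object; FORCE is the grip in N (left out, the last holds). Time passes only in rows, so rows that do not move let the fingers close. It prints the time, the measured TCP pose, the force, the opening and the grip force at its end. Input that does not fit is refused with a message, and nothing moves.
- readout.sense(): the state, without advancing time (a new reading comes with each control period).
- cams.capture(name): name is "scene" or "top" or "wrist"; returns (picture, depth): 400x640x3 uint8, red, green, blue; 400x640 float32, mm along the optical axis (not along the pixel's ray), 0 where there is no reading.
- cams.calibration(name): a dict with "fx", "fy", "cx", "cy" (pixels), "position" and "attitude" of the camera in the world. Camera axes: x right, y down, z forward; pixel columns grow to the right and rows downward; lengths in mm; the calibration is good to about 2 mm. The wrist camera is an equidistant fisheye: a pixel r from the principal point sees the ray r / f radians off the axis. A picture is of the moment at which its call begins: read the wrist's pose just before it. calibration takes no time and is no camera call; for the wrist camera it gives the pose at the moment of the call.
- order.finish_job(): hands the job in; it is judged then, once.
Trained networks look in the newest picture that a camera, given by its name, has taken for a name from the list of things; names that differ only in an ending like _2 or _b are one class to them, and where a whole thing is asked for, a point or a joint stands for the part that bears it (a point fixed in the world has none). Each returns a list of dicts, best first, with "p" (0 to 1); they miss things now and then, are a little off and sometimes report something else, mostly with a low value. They report only what shows in the picture. A call takes as long as a camera call. They do not tell look-alikes from the thing itself.
- cams.trace(target, camera): "pixels" (400x640 bool, what is visible of it) and "bbox" ([left, top, right, bottom] in pixels, round what is visible of it).
- cams.spot_point(target, camera): "uv" ([column, row] in pixels: a listed point, or the origin of a listed thing).
The state is a dict: "time_s": time; "joints": joint angles; "dq": joint speeds; "tau": joint torques, N m; "eef_pos": TCP position; "ee_rot": TCP orientation; "force": force on the tool from outside, world axes, zero at the start; "wrist_torque": the same for the moment, N m; "grip_width": opening from 0.0 (shut) to 1.0 (fully open); "grip_force": force on a finger pad.
Only numpy, scipy, OpenCV 4.12 (cv2) and the standard library are available. Lean on these libraries where they do the work, as an engineer would, in place of code of your own. Each camera call takes 0.05 s, during which the arm holds its last target. There are 200 camera calls.

## Working session

There is one attempt and no reset: what is moved stays moved. The work goes in short steps, Python scripts to look and compute and a shell command to move; the robot and the scene stay as the last step left them, time stands still between calls to the robot, and variables do not carry over. Pictures are saved under pics/ and viewed, at most 10 in all, crops included, and the job is handed in when it is done.

```bash
mkdir -p pics; ls; cat > h.py <<'E'
import numpy as np, cv2
from scipy.spatial.transform import Rotation as R
from rig import readout, cams, order, ctrl
def rot(q): return R.from_quat(np.r_[q[1:],q[0]]) 
def ray(name,uv,cal=None):
    c=cal or cams.calibration(name); x=(uv[0]-c['cx'])/c['fx']; y=(uv[1]-c['cy'])/c['fy']
    if name=='wrist':
        r=np.hypot(x,y); s=np.sin(r)/r if r>1e-9 else 1; d=np.array([x*s,y*s,np.cos(r)])
    else: d=np.array([x,y,1.])
    a=np.array(c['attitude']); M=rot(a) if a.size==4 else R.from_matrix(a)
    return np.array(c['position'],float), M.apply(d)
def onz(name,uv,z,cal=None):
    p,d=ray(name,uv,cal); return p+d*(z-p[2])/d[2]
def meet(rs):
    A=np.zeros((3,3));b=np.zeros(3)
    for p,d in rs:
        d=d/np.linalg.norm(d);P=np.eye(3)-np.outer(d,d);A+=P;b+=P@p
    x=np.linalg.solve(A,b); return x,[np.linalg.norm(np.cross(x-p,d/np.linalg.norm(d))) for p,d in rs]
def dep(name,uv,dp,cal=None):
    p,d=ray(name,uv,cal); return p+d*dp  # for pinhole
E
cat > m1.py <<'E'
from h import *
print(ctrl.tip_extent, readout.sense())
ims={}
for n in ['scene','top','wrist']:
    im,d=cams.capture(n); cal=cams.calibration(n); print(n,cal); cv2.imwrite(f'pics/{n}0.png',im[:,:,::-1]); np.save(f'{n}0d.npy',d)
    for t in ['plate_end','plate_pin','plate_grip','pointer_tip','pointer','coupling','reducer','block','jar','plate']:
        for s in cams.spot_point(t,n)[:4]:
            if s['p']<.2: continue
            u,v=s['uv']; z=dict(plate_end=68,plate_pin=68,plate_grip=88,pointer_tip=84,plate=60).get(t,0)
            print(n,t,round(s['p'],2),np.round([u,v]),'z%d'%z,np.round(onz(n,(u,v),z,cal),1))
E
python3 m1.py
```

```text
pics
72.6 {'time_s': 0.0, 'joints': array([ 9.03594689e-01,  3.13459825e-01,  1.49841307e+00, -6.98999259e-06,
        1.33099913e+00, -2.23371136e-01]), 'dq': array([ 0.00101112, -0.00047069, -0.00157764,  0.0003611 , -0.0003431 ,
       -0.00083113]), 'tau': array([ 2.81576858e-04, -4.12270045e+01, -2.59741974e+01, -1.65814808e-04,
        4.11391142e-03, -1.99728157e-05]), 'eef_pos': array([225.334809  , 474.00875901, 303.33902648]), 'ee_rot': array([-2.72460910e-04,  2.20097453e-01,  9.75477679e-01, -5.78772965e-04]), 'force': array([-1.04600014, -0.26312197, -0.02429695]), 'wrist_torque': array([-0.01682327, -0.06628358,  0.01872004]), 'grip_force': 0.0, 'grip_width': 0.9992951249055432}
scene {'fx': 376.6462625445892, 'fy': 376.6462625445892, 'cx': 322.76769387388015, 'cy': 199.68479176007804, 'position': array([949.92202319, 215.75854842, 816.84740205]), 'attitude': array([-0.13950521,  0.45084293,  0.84145782, -0.26311153])}
scene plate_end 0.73 [337. 234.] z68 [582.3   7.1  68. ]
scene plate_pin 0.97 [322. 229.] z68 [588.7 -28.2  68. ]
scene plate_grip 0.65 [255. 183.] z88 [
[... 1428 characters left out ...]
44 [249. 179.] z84 [622.1 123.4  84. ]
top pointer 0.68 [188. 218.] z0 [517.6 318.1   0. ]
top coupling 0.53 [183. 216.] z0 [525.5 332.1   0. ]
top reducer 0.5 [197. 183.] z0 [625.1 295.8   0. ]
top block 0.63 [338. 202.] z0 [ 571.9 -134.9    0. ]
top jar 0.49 [194. 246.] z0 [434.2 293.6   0. ]
top plate 0.56 [330. 195.] z60 [ 582.3 -109.7   60. ]
wrist {'fx': 309.70691628693146, 'fy': 309.70691628693146, 'cx': 323.32554152665125, 'cy': 202.6965523550586, 'position': array([151.45116307, 510.07285238, 373.27141529]), 'attitude': array([0.134652  , 0.83445729, 0.52750453, 0.08537474])}
wrist pointer_tip 0.51 [ 87. 370.] z84 [348.4 -84.8  84. ]
wrist jar 0.86 [280. 334.] z0 [433.5 300.1   0. ]
```

View images.

View pics/scene0.png

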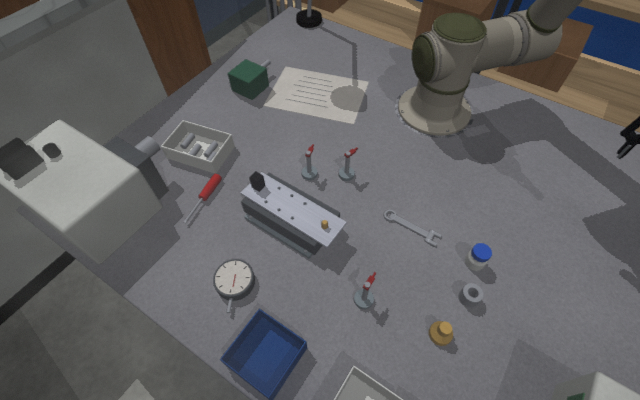

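```bash
cat > m2.py <<'E'
from h import *
im=cv2.imread('pics/top0.png'); cv2.imwrite('pics/top0c.png',cv2.resize(im[150:280,160:420],None,fx=3,fy=3,interpolation=cv2.INTER_CUBIC))
E
python3 m2.py
```

```text
(no output)
```

View pics/top0c.png

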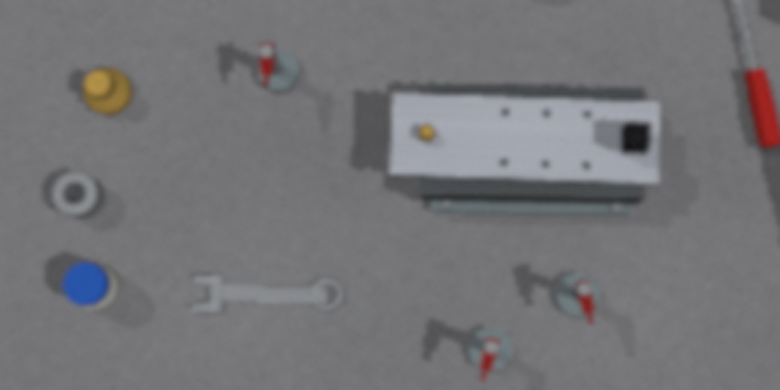

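```bash
cat >> h.py <<'E'
def cloud(name,mask,d):
    c=cams.calibration(name); v,u=np.nonzero(mask&(d>0)); z=d[v,u]
    X=np.c_[(u-c['cx'])/c['fx']*z,(v-c['cy'])/c['fy']*z,z]
    return rot(c['attitude']).apply(X)+c['position']
def rect(P):
    (c,s,a)=cv2.minAreaRect(P[:,:2].astype(np.float32)); 
    b=cv2.boxPoints((c,s,a)); e=b[1]-b[0]; f=b[2]-b[1]
    l=e if np.linalg.norm(e)>np.linalg.norm(f) else f; l=l*np.sign(l[1])
    return np.round(c,1),np.round(s,1),'axis deg',np.degrees(np.arctan2(l[1],l[0])).round(2)
E
cat > m3.py <<'E'
from h import *
for n in ['scene','top']:
    d=np.load(n+'0d.npy')
    for t,lo,hi in [('coupling',30,45),('plate',63,74),('plate_grip',98,115),('plate_pin',76,100),('block',52,66),('pointer',-1,200),('pointer',75,95),('pointer',5,16),('jar',52,70),('reducer',0,60)]:
        for m in cams.trace(t,n)[:3]:
            if m['p']<.3: continue
            P=cloud(n,m['pixels'],d); Q=P[(P[:,2]>lo)&(P[:,2]<hi)]
            print(n,t,round(m['p'],2),m['bbox'],len(P),len(Q),'zq',np.percentile(P[:,2],[5,50,95]).round(1),end=' ')
            if len(Q)>4: print('med',Q.mean(0).round(1),rect(Q))
            else: print()
E
python3 m3.py
```

```text
scene plate_grip 0.83 [238.5, 174.3, 345.6, 248.2] 3219 112 zq [65.7 68.5 88. ] med [ 576.6 -227.   106.9] (array([ 575.2, -229. ]), array([25.5, 24.9]), 'axis deg', np.float32(87.14))
scene plate_pin 0.84 [241.7, 173.1, 344.5, 247.6] 3205 129 zq [65.8 68.5 88. ] med [ 581.1 -159.5   86.9] (array([ 576.5, -130.7]), array([219. ,  24.2]), 'axis deg', np.float32(89.54))
scene block 0.74 [241.1, 174.3, 338.6, 262.1] 1995 934 zq [ 5.5 49.4 62.2] med [ 591.6 -126.2   59.8] (array([ 576.7, -129. ]), array([226.3, 111.3]), 'axis deg', np.float32(89.46))
scene pointer 0.79 [336.3, 149.1, 357.3, 178.2] 326 323 zq [ 1.2 13.8 88.9] med [377.1 -90.   33.7] (array([344.3, -99.8]), array([110.1,  44.2]), 'axis deg', np.float32(13.97))
scene pointer 0.76 [354.6, 274.1, 374.9, 309.3] 385 383 zq [ 9.7 13.4 89.4] med [657.7 126.6  35.3] (array([650. , 121.8]), array([59.3, 37.6]), 'axis deg', np.float32(30.25))
scene pointer 0.73 [303.4, 146.5, 320.7, 177.4] 311 305 zq [ 0.6 13.4 89.5] med [ 430.  -178.1   33.3] (array([ 397.2, -202.7]), array([128.4,  41.6]), 'axis deg', np.float32(34.31))
scene poin
[... 3781 characters left out ...]
op pointer 0.51 [342.8, 242.1, 358.2, 255.7] 162 103 zq [ 7.8 13.9 90.8] med [ 430.1 -174.1   11.6] (array([ 429.8, -177.5]), array([39.8, 39.8]), 'axis deg', np.float32(27.51))
top jar 0.72 [180.0, 237.7, 200.7, 256.1] 242 162 zq [13.  58.1 64.7] med [434.8 295.5  59.9] (array([436.1, 295.7]), array([38.1, 37.6]), 'axis deg', np.float32(51.0))
top reducer 0.66 [188.1, 173.2, 204.1, 189.9] 200 198 zq [12.7 26.1 51.9] med [629.8 292.   31.1] (array([631.5, 295. ]), array([41.9, 44.6]), 'axis deg', np.float32(136.93))
top reducer 0.33 [286.9, 184.1, 377.7, 211.7] 2584 102 zq [60.5 67.8 75.3] med [573.9 -93.1  48.1] (array([ 580.3, -117.6]), array([ 87. , 261.3]), 'axis deg', np.float32(90.31))
```

```bash
cat >> h.py <<'E'
def go(xyz,yaw_deg):
    s=readout.sense(); M=rot(s['ee_rot']); d=M.inv().apply(np.array(xyz)-s['eef_pos'])
    a=np.radians(yaw_deg); y=np.array([np.cos(a),np.sin(a),0]); z=np.array([0,0,-1.]); x=np.cross(y,z)
    T=R.from_matrix(np.c_[x,y,z]); rv=(M.inv()*T).as_rotvec()
    print('t',round(s['time_s'],2),'pos',s['eef_pos'].round(1),'d',d.round(1),'rv',rv.round(4),'F',s['force'].round(1),'grip',round(s['grip_width'],2),round(s['grip_force'],1))
E
python3 -c "
from h import *
go([524.6,317,200],89)"
```

```text
t 2.65 pos [225.4 474.2 303.9] d [-337.7  -13.5  103.9] rv [-0.      0.     -0.4263] F [-0.8  0.5 -1. ] grip 1.0 0.0
```

```bash
echo '[[[-48, -2, 15, 0, 0, -0.14], [-96, -4, 30, 0, 0, -0.28], [-144, -6, 45, 0, 0, -0.426], [-192, -8, 60, 0, 0, -0.426], [-240, -10, 75, 0, 0, -0.426], [-288, -12, 90, 0, 0, -0.426], [-337.7, -13.5, 103.9, 0, 0, -0.426], [-337.7, -13.5, 103.9, 0, 0, -0.426]]]' > m.json && python3 -m handwheel m.json 1.0; cat > m4.py <<'E'
import sys
from h import *
tag=sys.argv[1]; cal=cams.calibration('wrist'); im,d=cams.capture('wrist'); cv2.imwrite(f'pics/w{tag}.png',im[:,:,::-1])
print(cal['position'].round(1))
for a in sys.argv[2:]:
    t,z=a.split(':')
    for s in cams.spot_point(t,'wrist')[:2]: print(t,round(s['p'],2),np.round(s['uv'],1),onz('wrist',s['uv'],float(z),cal).round(1))
    for s in cams.trace(t,'wrist')[:2]: print('  mask',round(s['p'],2),np.round(s['bbox']))
E
python3 m4.py 1 coupling:0 jar:0 reducer:0; python3 -c "
from h import *
go([524.6,317,80],89)"
```

```text
time_s: 3.45
eef_pos: [527.7, 314.0, 198.0]
ee_rot: [-0.001, 0.011, 1.0, -0.001]
force: [-0.3, 0.4, -0.4]
grip_width: 0.995
grip_force: 0.0
[445.9 316.9 267.4]
coupling 0.65 [324.5 193. ] [525.1 316.2   0. ]
  mask 0.85 [300. 170. 354. 229.]
jar 0.97 [301.9  93.4] [436.4 298.9   0. ]
  mask 0.9 [267.  60. 328. 120.]
  mask 0.6 [303. 168. 354. 232.]
reducer 0.91 [312.5 294.1] [634.3 301.5   0. ]
t 3.8 pos [523.6 318.  200.8] d [ -0.9  -1.1 120.8] rv [0.0004 0.0008 0.0015] F [-0.3 -1.7  0.1] grip 1.0 0.0
```

View pics/w1.png

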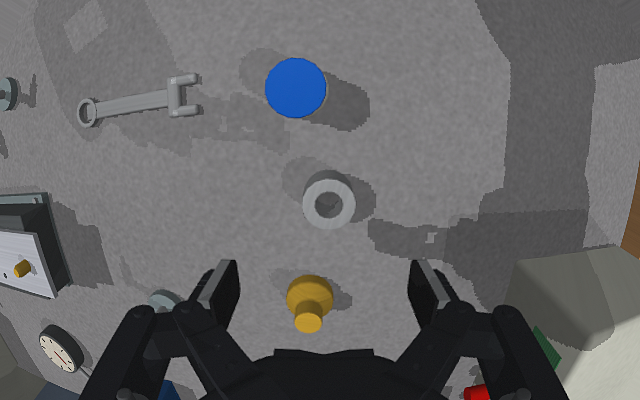

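```bash
python3 -c "
from h import *
print(onz('wrist',(328.5,203),36))
P=onz('wrist',(328.5,203),36);P[2]=80
go(P,89)"
```

```text
[519.92879136 323.60728972  36.        ]
t 3.8 pos [523.6 318.  200.8] d [  3.9   5.5 120.8] rv [0.0004 0.0008 0.0015] F [-0.3 -1.7  0.1] grip 1.0 0.0
```

```bash
cat > m5.py <<'E'
from h import *
cal=cams.calibration('wrist'); print(cal['position'].round(1)); im,d=cams.capture('wrist'); 
g=cv2.medianBlur(cv2.cvtColor(im,cv2.COLOR_RGB2GRAY),3)
roi=g[150:260,270:390]
c=cv2.HoughCircles(roi,cv2.HOUGH_GRADIENT,1,40,param1=80,param2=12,minRadius=18,maxRadius=32)
c2=cv2.HoughCircles(roi,cv2.HOUGH_GRADIENT,1,40,param1=80,param2=10,minRadius=9,maxRadius=17)
for cc in (c,c2):
    for k in cc[0][:2]: uv=k[:2]+[270,150]; print(uv,k[2],onz('wrist',uv,36,cal).round(1))
for s in cams.spot_point('coupling','wrist')[:1]: print(s['uv'],onz('wrist',s['uv'],0,cal).round(1))
E
python3 m5.py
```

```text
[441.7 320.4 270.1]
[322.5 206.5] 25.7 [522.8 318.8  36. ]
[323.5 207.5] 13.2 [523.7 319.6  36. ]
[324.7, 195.6] [524.8 320.7   0. ]
```

```bash
echo '[[[0, 0, 40, 0, 0, 0], [0, 0, 80, 0, 0, 0], [0, 0, 110, 0, 0, 0], [0, 0, 121, 0, 0, 0], [0, 0, 121, 0, 0, 0]]]' > m.json && python3 -m handwheel m.json 1.0; echo '[[[0, 0, 0, 0, 0, 0], [0, 0, 0, 0, 0, 0], [0, 0, 0, 0, 0, 0], [0, 0, 0, 0, 0, 0], [0, 0, 0, 0, 0, 0], [0, 0, 0, 0, 0, 0], [0, 0, 0, 0, 0, 0]]]' > m.json && python3 -m handwheel m.json 0.0 60; echo '[[[0, 0, -40, 0, 0, 0], [0, 0, -80, 0, 0, 0], [0, 0, -120, 0, 0, 0], [0, 0, -120, 0, 0, 0], [0, 0, -120, 0, 0, 0]]]' > m.json && python3 -m handwheel m.json; python3 m4.py 2 coupling:136 
```

```text
time_s: 4.4
eef_pos: [524.1, 317.1, 78.3]
ee_rot: [-0.001, 0.009, 1.0, -0.0]
force: [-0.2, 0.5, 0.4]
grip_width: 1.004
grip_force: 0.0
time_s: 5.1
eef_pos: [525.2, 317.3, 80.9]
ee_rot: [0.001, 0.009, 1.0, 0.0]
force: [-1.6, -0.2, 7.7]
grip_width: 0.496
grip_force: 60.2
time_s: 5.6
eef_pos: [524.5, 316.9, 199.2]
ee_rot: [0.0, 0.009, 1.0, 0.0]
force: [0.1, -0.2, -4.4]
grip_width: 0.501
grip_force: 62.4
[442.6 319.4 268.6]
coupling 0.75 [322.8 254.3] [512.9 318.1 136. ]
  mask 0.88 [274. 222. 372. 328.]
```

View pics/w2.png

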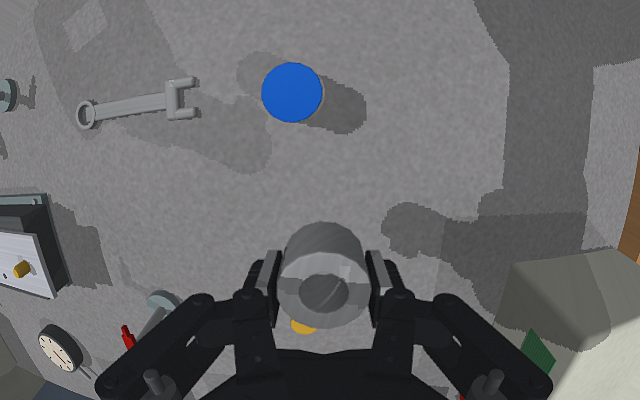

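```bash
python3 -c "
from h import *
print(onz('wrist',(322.8,254.3),120), onz('wrist',(323,290),156))
go([630,-30,212],88.5)"
```

```text
[519.54382539 317.61425172 120.        ] [518.05524099 317.79356577 156.        ]
t 5.75 pos [524.  316.7 197.1] d [-112.1 -344.7  -14.8] rv [-0.0013 -0.0032  0.0083] F [-0.4 -0.5 -2.2] grip 0.5 62.4
```

```bash
echo '[[[-15, -46, -2, 0, 0, 0], [-30, -92, -4, 0, 0, 0], [-45, -138, -6, 0, 0, 0], [-60, -184, -8, 0, 0, 0], [-75, -230, -10, 0, 0, 0], [-90, -276, -11, 0, 0, 0], [-104, -320, -12, 0, 0, 0], [-112, -345, -12, 0, 0, 0]]]' > m.json && python3 -m handwheel m.json; echo '[[[0, 0, 0, 0, 0, 0], [0, 0, 0, 0, 0, 0], [0, 0, 0, 0, 0, 0]]]' > m.json && python3 -m handwheel m.json; cat > m6.py <<'E'
import sys
from h import *
tag=sys.argv[1]; s=readout.sense(); cal=cams.calibration('wrist'); im,d=cams.capture('wrist'); cv2.imwrite(f'pics/w{tag}.png',im[:,:,::-1])
print('TCP',s['eef_pos'].round(1),'cam',cal['position'].round(1))
out={}
for t,z in [('plate_pin',68),('plate_end',68),('plate_grip',88),('pointer_tip',84),('coupling',s['eef_pos'][2]-80)]:
    for k in cams.spot_point(t,'wrist')[:2]:
        print(t,round(k['p'],2),np.round(k['uv'],1),onz('wrist',k['uv'],z,cal).round(1)); 
E
python3 m6.py 3
```

```text
time_s: 6.55
eef_pos: [630.7, -33.5, 209.5]
ee_rot: [-0.001, 0.01, 1.0, -0.0]
force: [0.5, 0.9, -2.8]
grip_width: 0.497
grip_force: 62.6
time_s: 6.85
eef_pos: [630.1, -28.9, 210.2]
ee_rot: [-0.001, 0.008, 1.0, 0.0]
force: [-0.7, -0.2, -3.0]
grip_width: 0.501
grip_force: 62.6
TCP [630.1 -28.9 210.2] cam [548.4 -26.5 279.7]
plate_pin 0.65 [318.6 151.1] [580.8 -30.   68. ]
plate_end 0.76 [371.2 152.5] [582.1   6.5  68. ]
plate_end 0.74 [322.  256.2] [661.7 -29.1  68. ]
plate_grip 0.62 [ 73.8 165.2] [ 576.5 -227.7   88. ]
pointer_tip 0.64 [518.1 210. ] [621.5 124.1  84. ]
pointer_tip 0.63 [ 73.5 165.1] [ 577.  -232.2   84. ]
coupling 0.61 [320.8 253.1] [626.5 -28.9 130.2]
```

View pics/w3.png

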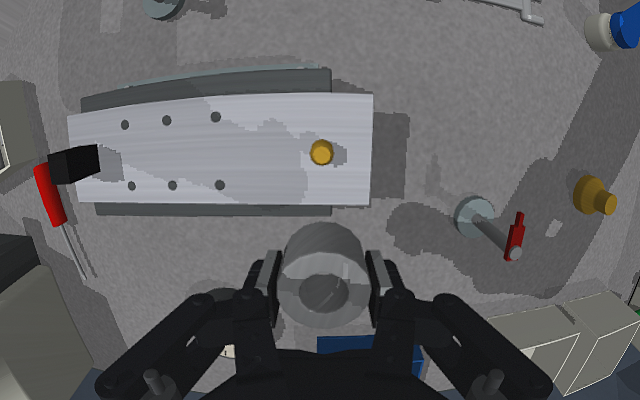

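```bash
cat > m7.py <<'E'
from h import *
cal=cams.calibration('wrist'); T=readout.sense()['eef_pos']; print(T.round(1))
def proj(X):
    q=rot(cal['attitude']).inv().apply(X-cal['position']); r=np.hypot(q[:,0],q[:,1]); th=np.arctan2(r,q[:,2])
    return np.c_[cal['cx']+cal['fx']*th*q[:,0]/r,cal['cy']+cal['fy']*th*q[:,1]/r]
im=cv2.imread('pics/w3.png'); S=6; x0,y0=260,210
big=cv2.resize(im[y0:y0+130,x0:x0+130],None,fx=4,fy=4,interpolation=cv2.INTER_CUBIC)
a=np.linspace(0,2*np.pi,80); C=np.c_[np.cos(a),np.sin(a),0*a]
for off,col in ((0,(0,0,255)),(-4,(0,255,0))):
    for r,h in ((22,-44),(11,-44),(22,-80)):
        p=(proj(T+[off,0,h]+C*r)-[x0,y0]+.5)*4
        cv2.polylines(big,[p.astype(int)],True,col,1)
cv2.imwrite('pics/ov.png',big)
print(onz('wrist',(321,152),88,cal))
E
python3 m7.py
```

```text
[630.4 -29.4 211. ]
[578.97361526 -28.78222965  88.        ]
```

View pics/ov.png

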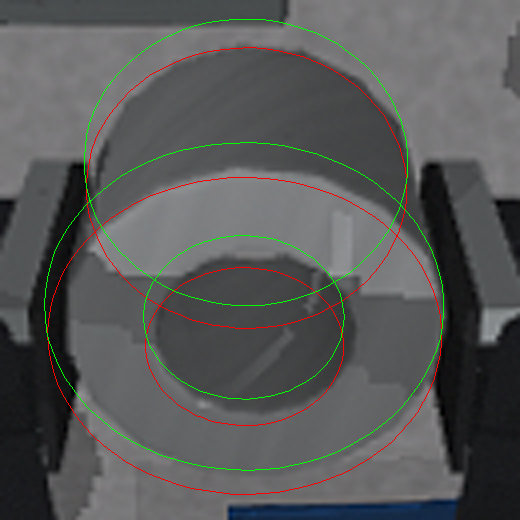

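```bash
python3 -c "
from h import *
go([581,-30,180],88.7)"
```

```text
t 7.15 pos [630.4 -29.4 211. ] d [49.4 -1.4 31. ] rv [-0.     -0.      0.0057] F [ 0.1 -0.7 -2.7] grip 0.5 62.6
```

```bash
echo '[[[25, -1, 10, 0, 0, 0], [49.4, -1.4, 20, 0, 0, 0], [49.4, -1.4, 30, 0, 0, 0], [49.4, -1.4, 30, 0, 0, 0], [49.4, -1.4, 30, 0, 0, 0]]]' > m.json && python3 -m handwheel m.json; cat > m8.py <<'E'
import sys
from h import *
im,d=cams.capture('scene'); a=cv2.resize(im[190:260,290:370,::-1],None,fx=5,fy=5,interpolation=cv2.INTER_CUBIC)
cal=cams.calibration('wrist'); T=readout.sense()['eef_pos']; print(T.round(1))
w,_=cams.capture('wrist'); cv2.imwrite(f'pics/w{sys.argv[1]}.png',w[:,:,::-1])
b=cv2.resize(w[200:340,250:410,::-1],(400,350),interpolation=cv2.INTER_CUBIC)
cv2.imwrite(f'pics/c{sys.argv[1]}.png',np.hstack([a,b]))
E
python3 m8.py 4
```

```text
time_s: 7.65
eef_pos: [581.8, -30.6, 181.4]
ee_rot: [0.001, 0.009, 1.0, -0.0]
force: [1.0, -0.9, -2.3]
grip_width: 0.498
grip_force: 62.6
[581.9 -30.6 181.6]
```

View pics/c4.png

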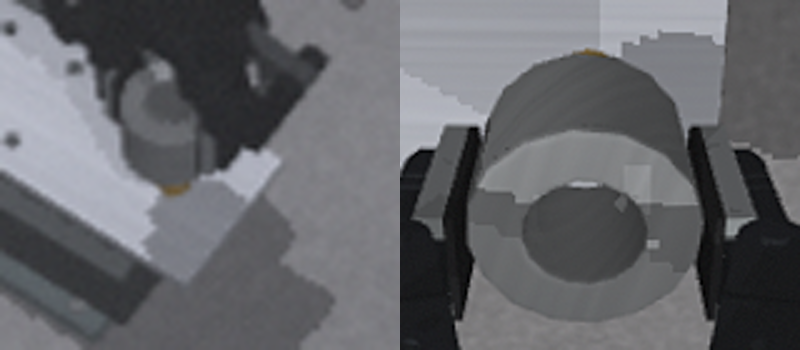

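```bash
echo '[[[1.7, 1, 0, 0, 0, 0], [1.7, 1, 8, 0, 0, 0], [1.7, 1, 14, 0, 0, 0], [1.7, 1, 18, 0, 0, 0], [1.7, 1, 21, 0, 0, 0], [1.7, 1, 21, 0, 0, 0]]]' > m.json && python3 -m handwheel m.json
```

```text
time_s: 8.35
eef_pos: [579.2, -29.5, 159.5]
ee_rot: [-0.0, 0.009, 1.0, 0.0]
force: [0.1, 0.4, -2.4]
grip_width: 0.498
grip_force: 62.6
```

```bash
echo '[[[0, 0, 3, 0, 0, 0], [0, 0, 6, 0, 0, 0], [0, 0, 9, 0, 0, 0], [0, 0, 9, 0, 0, 0]]]' > m.json && python3 -m handwheel m.json; echo '[[[0, 0, 1, 0, 0, 0], [0, 0, 1, 0, 0, 0]]]' > m.json && python3 -m handwheel m.json; echo '[[[0, 0, 1, 0, 0, 0], [0, 0, 1, 0, 0, 0]]]' > m.json && python3 -m handwheel m.json
```

```text
time_s: 8.75
eef_pos: [579.2, -29.5, 150.5]
ee_rot: [-0.0, 0.009, 1.0, 0.0]
force: [-0.3, -0.1, -3.6]
grip_width: 0.499
grip_force: 62.6
time_s: 8.95
eef_pos: [579.4, -29.5, 150.0]
ee_rot: [0.0, 0.009, 1.0, -0.0]
force: [0.5, -0.3, -3.3]
grip_width: 0.499
grip_force: 62.6
time_s: 9.15
eef_pos: [579.4, -29.5, 149.0]
ee_rot: [0.0, 0.009, 1.0, -0.0]
force: [0.1, 0.6, -3.0]
grip_width: 0.499
grip_force: 62.7
```

```bash
for i in 1 ; do echo '[[[0, 0, 1, 0, 0, 0], [0, 0, 1, 0, 0, 0]]]' > m.json && python3 -m handwheel m.json; done; echo '[[[0, 0, 1, 0, 0, 0], [0, 0, 1, 0, 0, 0]]]' > m.json && python3 -m handwheel m.json
```

```text
time_s: 9.35
eef_pos: [579.4, -29.5, 148.9]
ee_rot: [0.0, 0.009, 1.0, -0.0]
force: [-3.9, -0.5, 5.3]
grip_width: 0.501
grip_force: 63.4
time_s: 9.55
eef_pos: [579.4, -29.5, 148.8]
ee_rot: [0.0, 0.009, 1.0, -0.0]
force: [-7.8, 1.1, 13.5]
grip_width: 0.502
grip_force: 64.2
```

```bash
echo '[[[0, 0, -1, 0, 0, 0], [0, 0, -1, 0, 0, 0], [0, 0, -1, 0, 0, 0], [0, 0, -1, 0, 0, 0], [0, 0, -1, 0, 0, 0]]]' > m.json && python3 -m handwheel m.json 0.85; echo '[[[0, 0, -35, 0, 0, 0], [0, 0, -70, 0, 0, 0], [0, 0, -70, 0, 0, 0], [0, 0, -70, 0, 0, 0], [0, 0, -70, 0, 0, 0]]]' > m.json && python3 -m handwheel m.json; python3 m8.py 5; python3 -c "
from h import *
d=cams.capture('top')[1]
for n,t,lo,hi in [('top','coupling',95,112),('top','plate',64,72),('top','plate_grip',98,115)]:
  for m in cams.trace(t,n)[:2]:
    P=cloud(n,m['pixels'],d);Q=P[(P[:,2]>lo)&(P[:,2]<hi)]
    print(t,m['p'],len(Q),len(Q)>4 and (Q.mean(0).round(1),rect(Q)))
go([575,-229,190],88.5)"
```

```text
time_s: 10.05
eef_pos: [579.4, -29.5, 147.9]
ee_rot: [-0.0, 0.009, 1.0, 0.0]
force: [-0.4, -0.1, -0.1]
grip_width: 0.852
grip_force: 0.0
time_s: 10.55
eef_pos: [578.9, -29.4, 216.8]
ee_rot: [-0.001, 0.009, 1.0, 0.0]
force: [-0.5, 0.1, 0.4]
grip_width: 0.846
grip_force: 0.0
[579.  -29.4 216.7]
coupling 0.56 76 (array([ 574. , -228.3,  106.1]), (array([ 574.4, -228.4]), array([22.7, 23. ]), 'axis deg', np.float32(90.76)))
plate 0.64 1219 (array([ 574.8, -164.5,   67.7]), (array([ 577. , -163.3]), array([180.6,  80.8]), 'axis deg', np.float32(88.43)))
plate_grip 0.88 75 (array([ 574.5, -228.2,  106.9]), (array([ 574.4, -228.4]), array([22.7, 23. ]), 'axis deg', np.float32(90.76)))
t 10.85 pos [579.3 -29.5 217.5] d [   0.7 -199.6   27.4] rv [ 0.0002 -0.0009  0.0084] F [ 0.4 -0.1 -0.7] grip 0.85 0.0
```

View pics/w5.png

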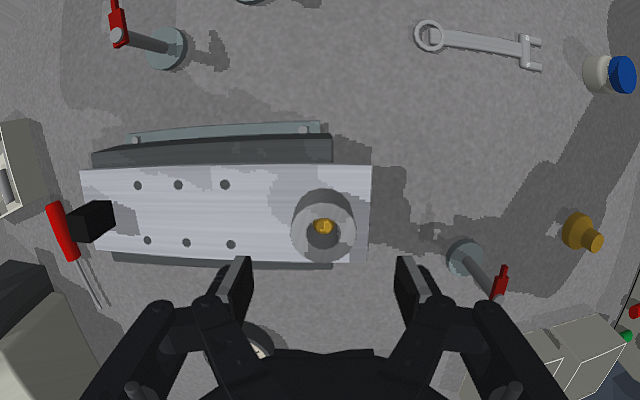

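```bash
echo '[[[0, -48, 3, 0, 0, 0.008], [0.3, -96, 8, 0, 0, 0.008], [0.5, -144, 14, 0, 0, 0.008], [0.7, -180, 20, 0, 0, 0.008], [0.7, -199.6, 22, 0, 0, 0.008], [0.7, -199.6, 22, 0, 0, 0.008], [0.7, -199.6, 22, 0, 0, 0.008]]]' > m.json && python3 -m handwheel m.json; python3 m6.py 6; python3 -c "
from h import *
go([574.7,-228.7,147],88.5)"
```

```text
time_s: 11.55
eef_pos: [575.3, -228.1, 196.0]
ee_rot: [-0.0, 0.013, 1.0, 0.0]
force: [-0.2, -0.2, 0.2]
grip_width: 0.846
grip_force: 0.0
TCP [ 575.3 -228.1  196. ] cam [ 493.5 -225.   265.4]
plate_end 0.68 [618.5  73.9] [443.7  41.9  68. ]
plate_grip 0.81 [321.6 238.4] [ 576.  -227.9   88. ]
coupling 0.79 [555.  219.1] [558.  -76.6 116. ]
t 11.85 pos [ 575.3 -228.1  196.3] d [ 0.6 -0.6 49.3] rv [-0.0001  0.0002  0.0016] F [0.8 0.3 0.5] grip 0.85 0.0
```

View pics/w6.png

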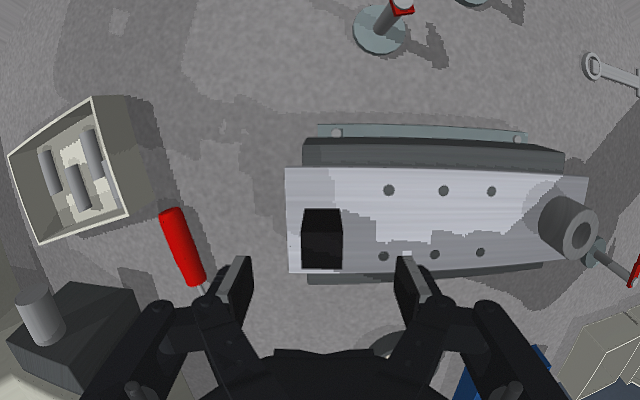

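```bash
echo '[[[0.6, -0.6, 15, 0, 0, 0], [0.6, -0.6, 30, 0, 0, 0], [0.6, -0.6, 43, 0, 0, 0], [0.6, -0.6, 49, 0, 0, 0], [0.6, -0.6, 49, 0, 0, 0]]]' > m.json && python3 -m handwheel m.json; echo '[[[0, 0, 0, 0, 0, 0], [0, 0, 0, 0, 0, 0], [0, 0, 0, 0, 0, 0], [0, 0, 0, 0, 0, 0], [0, 0, 0, 0, 0, 0], [0, 0, 0, 0, 0, 0], [0, 0, 0, 0, 0, 0], [0, 0, 0, 0, 0, 0]]]' > m.json && python3 -m handwheel m.json 0.0 100; cat > m9.py <<'E'
from h import *
d=cams.capture('top')[1]; b=[]
s=readout.sense(); print('TCP',s['eef_pos'].round(1),'F',s['force'].round(1),'M',s['wrist_torque'].round(2))
for n in ['top','scene']:
  if n=='scene': d=cams.capture('scene')[1]
  for t,lo,hi in [('plate',64,72),('pointer',79,92),('block',56,63)]:
   for m in cams.trace(t,n)[:3]:
    P=cloud(n,m['pixels'],d);Q=P[(P[:,2]>lo)&(P[:,2]<hi)]
    if len(Q)<20 or (t=='pointer' and Q[:,1].mean()<50): continue
    print(n,t,round(m['p'],2),len(Q),'ymax',np.percentile(Q[:,1],[97,100]).round(1),rect(Q))
  for t,z in [('plate_end',68),('pointer_tip',84)]:
   for k in cams.spot_point(t,n)[:2]: print(n,t,round(k['p'],2),onz(n,k['uv'],z).round(1))
E
python3 m9.py
```

```text
time_s: 12.35
eef_pos: [574.3, -229.4, 146.3]
ee_rot: [-0.001, 0.013, 1.0, 0.0]
force: [-0.5, 0.0, -0.0]
grip_width: 0.85
grip_force: 0.0
time_s: 13.15
eef_pos: [574.7, -229.6, 147.8]
ee_rot: [0.0, 0.013, 1.0, -0.0]
force: [-0.8, 1.7, 5.8]
grip_width: 0.267
grip_force: 99.1
TCP [ 574.7 -229.6  147.8] F [-0.5  0.9  5.8] M [ 0.36  0.16 -0.06]
top plate 0.93 938 ymax [1.  6.1] (array([578.3, -75.2]), array([161.1,  83. ]), 'axis deg', np.float32(88.12))
top pointer 0.62 47 ymax [130.8 130.9] (array([643.8, 126.2]), array([11.5, 39.9]), 'axis deg', np.float32(174.12))
top block 0.81 303 ymax [-26.1 -23.2] (array([576.5, -94.7]), array([141.6, 111.8]), 'axis deg', np.float32(89.01))
top plate_end 0.9 [584.2   4.   68. ]
top pointer_tip 0.62 [625.3 121.8  84. ]
scene plate 0.97 2448 ymax [0.6 5.7] (array([ 578. , -124.8]), array([260.6,  81.3]), 'axis deg', np.float32(88.63))
scene pointer 0.84 87 ymax [131.4 132. ] (array([646.6, 126.1]), array([11.5, 36.5]), 'axis deg', np.float32(178.38))
scene block 0.68 818 ymax [-27.7 -22.2] (array([ 577. , -131.6]), array([219.8, 111.3]), 'axis deg', np.float32(89.44))
scene plate_end 0.98 [578.    4.6  68. ]
scene pointer_tip 0.81 [336.5 -87.5  84. ]
scene pointer_tip 0.76 [627.4 128.8  84. ]
```

```bash
echo '[[[0.1, 5, 0, 0, 0, 0], [0.3, 15, 0, 0, 0, 0], [0.5, 27, 0, 0, 0, 0], [0.6, 38, 0, 0, 0, 0], [0.8, 48, 0, 0, 0, 0], [0.9, 56, 0, 0, 0, 0], [1, 60, 0, 0, 0, 0], [1, 60, 0, 0, 0, 0]]]' > m.json && python3 -m handwheel m.json; python3 m9.py | grep -v pointer
```

```text
time_s: 14.55
eef_pos: [575.4, -169.7, 147.8]
ee_rot: [0.001, 0.013, 1.0, -0.001]
force: [0.3, -1.5, 6.2]
grip_width: 0.267
grip_force: 99.3
TCP [ 575.4 -169.7  147.8] F [-0.2 -1.   5.9] M [0.   0.03 0.04]
top plate 0.76 855 ymax [58.9 62.5] (array([580.2, -11.4]), array([149.2,  79.3]), 'axis deg', np.float32(88.71))
top block 0.57 148 ymax [-23.9 -23. ] (array([ 578. , -131.3]), array([216.2, 108.8]), 'axis deg', np.float32(89.7))
top plate_end 0.62 [576.1  61.4  68. ]
top plate_end 0.49 [571.  34.  68.]
scene plate 0.7 2641 ymax [60.1 65.9] (array([578.5, -64.4]), array([259.2,  82.2]), 'axis deg', np.float32(88.68))
scene plate_end 0.68 [ 567.  -191.3   68. ]
scene plate_end 0.66 [581.1  54.5  68. ]
```

```bash
echo '[[[0.1, 5, 0, 0, 0, 0], [0.3, 15, 0, 0, 0, 0], [0.5, 27, 0, 0, 0, 0], [0.6, 38, 0, 0, 0, 0], [0.8, 48, 0, 0, 0, 0], [0.9, 56, 0, 0, 0, 0], [1, 60, 0, 0, 0, 0], [1, 60, 0, 0, 0, 0]]]' > m.json && python3 -m handwheel m.json; python3 m9.py; python3 m8.py 7; python3 -c "
from h import *
im,_=cams.capture('scene'); a=cv2.resize(im[170:320,230:400,::-1],None,fx=3,fy=3,interpolation=cv2.INTER_CUBIC)
im,_=cams.capture('top'); b=cv2.resize(im[150:250,230:310,::-1],(360,450),interpolation=cv2.INTER_CUBIC); cv2.imwrite('pics/f.png',cv2.resize(np.hstack([a,b]),(798,412)))"
```

```text
time_s: 15.95
eef_pos: [576.1, -110.1, 147.9]
ee_rot: [0.001, 0.013, 1.0, -0.001]
force: [1.3, -3.2, 6.9]
grip_width: 0.27
grip_force: 99.1
TCP [ 576.1 -110.1  147.9] F [ 0.7 -2.3  5.7] M [-0.5  -0.03  0.12]
top plate 0.58 811 ymax [119.6 125. ] (array([581.2,  53.1]), array([142.8,  80.8]), 'axis deg', np.float32(88.45))
top pointer 0.7 48 ymax [130.2 130.5] (array([643.9, 125. ]), array([11.1, 40. ]), 'axis deg', np.float32(179.1))
top block 0.7 575 ymax [-165.7 -157. ] (array([ 576.4, -198.5]), array([ 82.2, 108.9]), 'axis deg', np.float32(179.47))
top plate_end 0.58 [587.5 118.6  68. ]
top pointer_tip 0.55 [623.8 124.3  84. ]
top pointer_tip 0.5 [342.  -98.2  84. ]
scene plate 0.72 2794 ymax [118.8 124.9] (array([579.1,  -6.7]), array([262.1,  81.8]), 'axis deg', np.float32(88.36))
scene pointer 0.95 95 ymax [131.4 131.9] (array([648.4, 125.7]), array([12.2, 33.2]), 'axis deg', np.float32(179.45))
scene block 0.79 1561 ymax [-32.6 -22. ] (array([ 576.9, -131.8]), array([219.6, 111.3]), 'axis deg', np.float32(89.47))
scene plate_end 0.8 [579.8 124.4  68. ]
scene plate_end 0.5 [589.8  -6.1  68. ]
scene pointer_tip 0.76 [336.8 -82.2  84. ]
scene pointer_tip 0.57 [623.6 129.8  84. ]
[ 576.1 -110.1  147.9]
```

View pics/f.png

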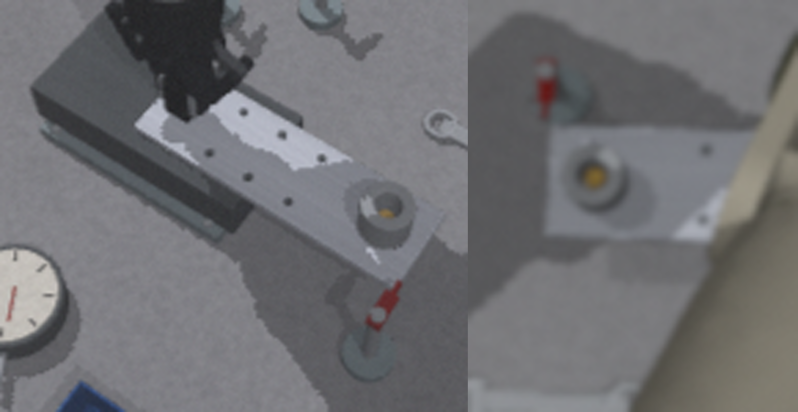

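```bash
echo '[[[0, 0.6, 0, 0, 0, 0], [0, 1.2, 0, 0, 0, 0], [0, 1.2, 0, 0, 0, 0], [0, 1.2, 0, 0, 0, 0], [0, 1.2, 0, 0, 0, 0]]]' > m.json && python3 -m handwheel m.json; python3 -c "
from h import *
print(order.finish_job())"
```

```text
time_s: 17.25
eef_pos: [576.2, -109.8, 148.1]
ee_rot: [0.001, 0.013, 1.0, -0.002]
force: [0.4, -7.1, 6.8]
grip_width: 0.265
grip_force: 99.3
the job is handed in; nothing more can be done
None
```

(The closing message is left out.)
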